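Refit the wiring cover on the lathe's drive box

ROBOT

A 6-joint arm with a two-finger parallel gripper is mounted at the origin on the work surface. World frame = base frame: x ahead of the robot, y to its left, z up, the work surface at z = 0. Lengths are in mm, angles in rad, forces in N, time in s.
With the tool pointing down it reaches from about 375 to 925 mm from the base axis. Payload 5.7 kg.
Tool frame: the origin (TCP) lies midway between the tips of the shut fingers; the grasp point (between the pads) lies 19 mm behind it (r.pinch_z is the distance from the TCP to the grasp point, in mm); z points along the fingers, y is the line along which they close (so a half turn about z gives the same grasp; the last joint's range is limited). The gripper opens to 85 mm and grips with 20 to 120 N. Pads are 22 mm wide; open, the fingers measure 114 mm over their backs; the gripper's body (76 mm by 85 mm) begins 54 mm behind the grasp point. The pads swing forward as they close: fully open they stand 13 mm farther back than shut.
Start: joints at [-1.408, 0.359, 1.51, -0, 1.272, -0.115], TCP at [164.53, -576.969, 231.267] pointing down, gripper open.
Joint ranges: [-2.97, 2.97], [-1.01, 2.36], [0.21, 2.38], [-0.96, 4.11], [0.2, 2.71], [-2.98, 2.98]. Speed limits (rad/s): [2.39, 2.39, 3.14, 3.14, 3.14, 3.14].

INTERFACE

Orientations are given as a unit quaternion [w, x, y, z].
In Python, from workcell import r gives the robot as it stands.
- The arm moves only by the tool step_arm, never from a script. Its argument "commands" is a list of rows, each a list of 3 entries, a list of its own where there are three numbers: the shift along the tool's x, y, z in m, then the turn about the tool's z in degrees, then the opening, from -1 (shut) to 1 (fully open). In form: [[[x, y, z], turn, hand], ...]. A call has 1 to 5 rows; each row is the pose to reach, as a shift and turn from the pose commanded when the call began, along the tool's axes at that moment; what a row does not reach only later rows make up. A row lasts 1/10 s, in which the tool goes at most 50 mm and 8.59 degrees, less where a joint would pass 70% of its speed; a pose out of reach is approached as far as the arm can. A call with a gripper value outside its range is refused whole. The fingers move at their own pace and stop on an object; "force" is the grip in N (left out, the last holds). Time passes only in rows, so rows that repeat a pose let the fingers close. It gives the time, the measured TCP pose, the force, the opening and the grip force at its end, in the units of the state.
- r.get_state(): the state, without advancing time (a new reading comes with each control period).
- r.read_camera(name): name is "scene" or "side" or "wrist"; returns a dict with "frame" (420x560x3 uint8, red, green, blue), "camera_matrix" (3x3 intrinsics, pixels), "world_to_cam" (4x4, takes a point from world to camera coordinates). Camera axes: x right, y down, z forward; pixel columns grow to the right and rows downward; lengths in mm; the calibration is good to about 2 mm. A picture is of the moment at which its call begins. There is no depth.
- r.hand_in(): hands the job in; it is judged then, once.
Trained networks look in a picture, given as the dict that the camera call returned (one of the last four; its "shot" number tells which), for a name from the list of things; names that differ only in an ending like _2 or _b are one class to them, and where a whole thing is asked for, a point or a joint stands for the part that bears it (a point fixed in the world has none). Each returns a list of dicts, best first, with "score" (0 to 1); they miss things now and then, are a little off and sometimes report something else, mostly with a low value. They report only what shows in the picture. A call takes as long as a camera call. They do not tell look-alikes from the thing itself.
- r.masks_of(picture, thing): "pixels" (420x560 bool, what is visible of it) and "uv" ([column, row] in pixels, amid what is visible of it).
- r.tip_of(picture, thing): "uv" ([column, row] in pixels: a listed point, or the origin of a listed thing).
The state is a dict: "t": time; "joints": joint angles; "joint_vel": joint speeds; "joint_torque": joint torques, N m; "tool_pos": TCP position; "tcp_rot": TCP orientation; "wrist_force": force on the tool from outside, world axes, zero at the start; "torque": the same for the moment, N m; "width": finger opening in mm; "finger_force": force on a finger pad.
Only numpy, scipy, OpenCV 4.12 (cv2) and the standard library are available. Lean on these libraries where they do the work, as an engineer would, in place of code of your own. Each camera call takes 0.05 s, during which the arm holds its last target. There are 200 camera calls.

TASK

Close up the lathe's drive control box: turn its latch out of the way, then lift the grey cover off the sloping rest, hook its two tabs at a tilt under the ledge along the side of the open bay away from the robot, and swing the cover down until it lies fully home in the bay. Then turn the latch back square across the edge of the cover and let go, leaving everything else on the bench where it stands.

Things in the scene. Friction and masses are not known exactly. Their poses are not given: they have to be found in the camera images.
- cover: Flat grey plastic cover, about 0.2 kg (all sizes here in mm). Origin: centre of the underside of its plate, 140 along x, 120 along y, 5 thick (z 0 to 5). Two tabs stick out 14 beyond its -x edge; grip rib on top. It starts loose on the sloping rest, tilted 25 degrees like it, tabs at the low end, rib outward
- cover_tabs (a point): Midway between the ends of the cover's two tabs: cover x -84, y 0, z 2.5; axes as the cover. The tabs are 5 thick (z 0 to 5) and 22 wide, at cover y -41 to -19 and 19 to 41
- cover_rib (a point): Top middle of the cover's grip rib: cover x 0, y 0, z 31; axes as the cover. The rib is 14 thick along x, 50 long along y, and stands 26 up from the plate (z 5 to 31)
- drive_box: Fixed grey control box on its back, its bay open upward. Origin on the table under the middle of the bay; x points from the hooking ledge to the tall end (roughly towards the robot), z up. Outside x -97 to 129, y -78 to 78. Bay side walls: inner faces at y -64 and 64, tops at z 62. Tall end: solid, face at x 73, top at z 107 (trim to 111)
- ledge (a point): Middle of the lower front edge of the hooking ledge, box (-72, 0, 64); axes as the box. The ledge spans the whole width, x -97 to -72, z 64 to 70. The pocket under it goes back to an inner wall face at x -89 and is open down to z 6. The cover cannot go in flat: tilt it, tabs first and low (about 33 degrees clears everything)
- seat (a point): Where the seated cover's origin belongs, box (0, 0, 55), axes alike. Plate rests on rails along both sides (y 52 to 64 either side, x -72 to 73, tops z 55) and one across at x 63 to 73. Seated so, the tabs are under the ledge, the plate is 3 short of the tall end, 4 clear at each side, tab ends 5 short of the inner wall
- latch (a joint): Angle (rad) of the turn latch on the box's +y side wall; vertical axis, grows clockwise from above, 0 to 1.6. At 0 its bar lies along the box's +x over the wall, out of the way; at 1.57 it points to the box's -y, across the cover's edge. Stays where left (friction 0.06 N m). Starts turned in, in the cover's way
- latch_pivot (a point): On the latch's axis at the bar's underside, box (35, 71, 63); axes as the box (does not turn with the latch). Steel bar: reaches 30 from the axis, 12 wide, 5 thick, 3 above the seated cover's top. On it a black thumb fin centred on the axis: 28 long along the bar, 8 thick, from 5 to 31 above this point
- rest: Fixed sloping wooden rest, 150 wide (y), about 165 long (x), origin on the table under its middle. Its face rises from 12 high at -x to 88 high at +x (25 degrees), 50 high above the origin. Its low end lies away from the robot. Carries the cover at the start
- billet: Bystander: upright tapered turning blank of pale wood, 56 across the foot, 130 high, beside the drive box on the side without the latch; origin under its centre; to be left alone
- wax_jar: Bystander: amber jar with a steel cap, 52 across, 75 high, beside the sloping rest; origin under its centre; to be left alone
- finial: Bystander: small turned pale wood finial, 24 across, 56 high, upright; origin under its centre; to be left alone
- spool: Bystander: turned wood spool, 32 across, 40 high, upright; origin under its centre; to be left alone
- sanding_block: Bystander: dark wooden block 50 x 80 x 28 high, just beyond the sloping rest; origin under its centre; to be left alone
- chuck_key: Bystander: T-shaped steel chuck key lying flat, 100 long, cross bar 90, just beyond the drive box; origin at the middle of its length; to be left alone
- gouge: Bystander: turning tool with a dark wood handle, lying, 240 long, towards the right side of the bench (-y); origin at the middle of its length; to be left alone
There are look-alikes about, which are no part of the job. Of the things that look like the cover, the middle-sized one is meant.

How it is judged (in metres and radians):
On the way, in this order (a step that is already met when the one before it is completed fails the run):
1. the cover's tabs are hooked under the ledge while the cover is tilted at least 12 degrees (x of cover_tabs in the frame of drive_box below -0.074 m and z of cover_tabs in the frame of drive_box between 0.03 and 0.0615 m and y of cover_tabs in the frame of drive_box between -0.008 and 0.008 m and angle between cover's own z axis and vertical above 0.21 rad), for 0.1 s.
2. the cover is swung down, flat and home in the bay, the latch still out of the way (x of cover in the frame of drive_box between -0.007 and 0.005 m and y of cover in the frame of drive_box between -0.007 and 0.007 m and z of cover in the frame of drive_box between 0.052 and 0.058 m and z of cover_tabs in the frame of drive_box between 0.053 and 0.0615 m and angle between the z axis of cover and the z axis of drive_box, either way round below 0.035 rad and angle between the x axis of cover and the x axis of drive_box, either way round below 0.09 rad and value of joint latch below 0.5 rad), for 0.2 s.
At the end, for the whole second after the job is handed in: The cover is at rest in the bay: its origin within -7 to +5 mm along x, 7 mm along y and 3 mm in height of its seat (0, 0, 55 mm), flat to 2 degrees, tab ends under the ledge; the latch is turned to 1.2 rad or more, across the cover's edge (x of cover in the frame of drive_box between -0.007 and 0.005 m and y of cover in the frame of drive_box between -0.007 and 0.007 m and z of cover in the frame of drive_box between 0.052 and 0.058 m and z of cover_tabs in the frame of drive_box between 0.053 and 0.0615 m and angle between the z axis of cover and the z axis of drive_box, either way round below 0.035 rad and angle between the x axis of cover and the x axis of drive_box, either way round below 0.09 rad and value of joint latch above 1.2 rad and linear speed of cover below 0.01 m/s and angular speed of cover below 0.05 rad/s); the robot touches nothing.
It fails at once if any bystander (billet, jar, finial, spool, sanding block, chuck key, gouge) is shifted by more than 25 mm (distance of any of billet, wax_jar, finial, spool, sanding_block, chuck_key, gouge from where it was at the start of the episode above 0.025 m).
It also fails if it takes over 64 s, if anything falls off the work surface, if the arm or the gripper's body presses on something with over 40 N, if the wrist force passes 120 N, or if a joint passes its speed limit or range.

## Working session

There is one attempt and no reset: what is moved stays moved. The work goes in short steps, Python scripts to look and compute and a tool call to move; the robot and the scene stay as the last step left them, time stands still between calls to the robot, and variables do not carry over. Pictures are saved under pics/ and viewed, at most 10 in all, crops included, and the job is handed in when it is done.

Besides the shell and the picture viewer there is one more tool, called after ">>>" as name(argument=value, ...) on one line, values as JSON. step_arm: Moves the arm, as the interface text tells. Its arguments: {"type":"object","properties":{"commands":{"type":"array"},"force":{"type":"number"}},"required":["commands"]}

```bash
mkdir -p pics; ls; cat > h.py <<'E'
import numpy as np, cv2
from scipy.spatial.transform import Rotation as R
from workcell import r
def snap(n,fn=None):
    p=r.read_camera(n)
    if fn: cv2.imwrite('pics/'+fn,p['frame'][:,:,::-1])
    return p
def P(p): return p['camera_matrix']@p['world_to_cam'][:3]
def tri(obs):
    A=[]
    for p,uv in obs:
        M=P(p); A+= [uv[0]*M[2]-M[0], uv[1]*M[2]-M[1]]
    A=np.array(A); A/=np.linalg.norm(A[:,:3],axis=1)[:,None]
    x=np.linalg.lstsq(A[:,:3],-A[:,3],rcond=None)[0]; return x
def onz(p,uv,z):
    M=P(p); A=np.array([uv[0]*M[2]-M[0], uv[1]*M[2]-M[1]])
    return np.append(np.linalg.solve(A[:,:2],-A[:,3]-A[:,2]*z),z)
def proj(p,X):
    h=P(p)@np.append(X,1); return h[:2]/h[2]
E
python3 - <<'E'
from h import *
a=snap('scene','a.png'); b=snap('side','b.png')
cv2.imwrite('pics/ab.png',cv2.resize(np.vstack([a['frame'],b['frame']])[:,:,::-1],(560,840))[:600]) if 0 else None
for nm in ['cover','cover_tabs','cover_rib','drive_box','ledge','seat','latch_pivot','rest','billet','wax_jar','finial','spool','sanding_block','chuck_key']:
    for n,p in (('scene',a),('side',b)):
        print(nm,n,[(np.round(d['uv']).tolist(),round(d['score'],2)) for d in r.tip_of(p,nm)][:4])
print(r.get_state()['t'],r.pinch_z)
E
```

```text
pics
cover scene [([208.0, 219.0], 0.83), ([252.0, 180.0], 0.68), ([275.0, 259.0], 0.63)]
cover side [([391.0, 212.0], 0.91), ([279.0, 181.0], 0.89), ([240.0, 232.0], 0.58)]
cover_tabs scene [([196.0, 249.0], 0.87), ([289.0, 247.0], 0.64)]
cover_tabs side [([254.0, 188.0], 0.72), ([258.0, 243.0], 0.61), ([190.0, 228.0], 0.47)]
cover_rib scene [([207.0, 218.0], 0.87), ([252.0, 165.0], 0.76), ([274.0, 255.0], 0.63), ([438.0, 292.0], 0.25)]
cover_rib side [([277.0, 174.0], 0.76)]
drive_box scene [([384.0, 289.0], 0.69)]
drive_box side [([189.0, 309.0], 0.66)]
ledge scene [([386.0, 290.0], 0.89), ([259.0, 294.0], 0.23)]
ledge side [([150.0, 281.0], 0.9)]
seat scene [([386.0, 269.0], 0.62)]
seat side [([186.0, 283.0], 0.63), ([192.0, 227.0], 0.19)]
latch_pivot scene [([358.0, 250.0], 0.68)]
latch_pivot side [([214.0, 258.0], 0.57), ([275.0, 197.0], 0.3)]
rest scene [([214.0, 234.0], 0.91), ([259.0, 295.0], 0.64)]
rest side []
billet scene [([440.0, 293.0], 0.72), ([260.0, 294.0], 0.47)]
billet side [([171.0, 369.0], 0.57)]
wax_jar scene [([175.0, 226.0], 0.84)]
wax_jar side [([283.0, 180.0], 0.61)]
finial scene [([322.0, 238.0], 0.59)]
finial side [([283.0, 258.0], 0.47), ([278.0, 182.0], 0.18)]
spool scene [([260.0, 294.0], 0.65)]
spool side [([192.0, 225.0], 0.69)]
sanding_block scene [([200.0, 272.0], 0.89)]
sanding_block side [([225.0, 201.0], 0.96)]
chuck_key scene [([396.0, 346.0], 0.69), ([210.0, 220.0], 0.34)]
chuck_key side [([89.0, 312.0], 0.75), ([311.0, 171.0], 0.42)]
1.5 18.700000000000003
```

View pictures.

View pics/a.png

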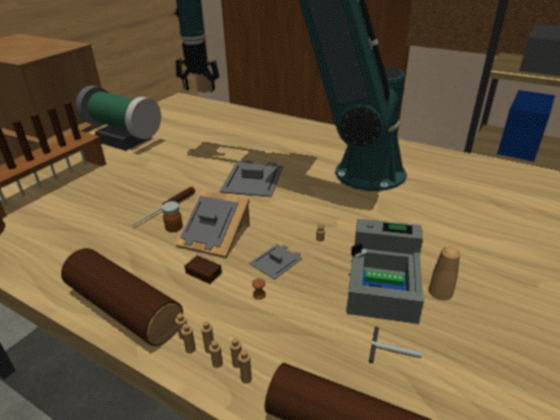

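View pics/b.png

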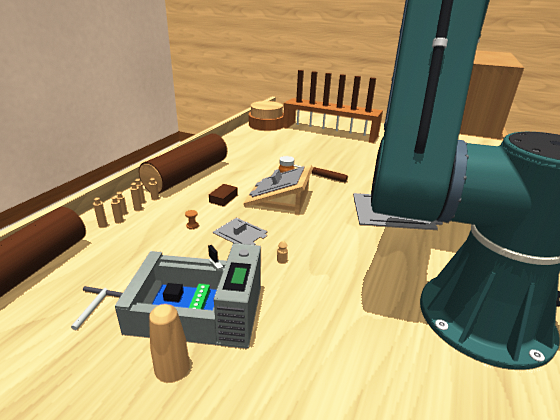

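Look-alikes of the cover are at scene (252,180), the large plate flat near the robot; (208,219), the one on the sloping rest; and (275,259), the small flat one. The middle-sized one on the rest, at (208,219), is the real cover. The box is at (386,270), its latch at (358,250) and the billet at (445,275). The side view agrees: box (190,290), rest (280,190).

```bash
python3 - <<'E'
from h import *
a=snap('scene'); b=snap('side')
cv2.imwrite('pics/c.png',cv2.resize(a['frame'][150:330,150:480,::-1],(792,432),interpolation=cv2.INTER_CUBIC))
O={'cover':((208,219),(279,181)),'cover_tabs':((196,249),(254,188)),'cover_rib':((207,218),(277,174)),'ledge':((386,290),(150,281)),'seat':((386,269),(186,283)),'latch':((358,250),(214,258)),'box':((384,289),(189,309)),'jar':((175,226),(283,180)),'finial':((322,238),(283,258)),'spool':((260,294),(192,225)),'sand':((200,272),(225,201)),'billet':((440,293),(171,369))}
for k,(u,v) in O.items():
    x=tri([(a,u),(b,v)]); print(k,x.round(),(proj(a,x)-u).round(1),(proj(b,x)-v).round(1))
for n in 'cover','drive_box':
  for p in a,b: print(n,[(np.round(d['uv']),d['score'],d['pixels'].sum()) for d in r.masks_of(p,n)][:3])
s=r.get_state(); print(s['t'],s['tcp_rot'],R.from_quat(np.roll(s['tcp_rot'],-1)).as_matrix().round(3))
w=r.read_camera('wrist'); Rt=R.from_quat(np.roll(s['tcp_rot'],-1)).as_matrix()
W=w['world_to_cam']; c=-W[:3,:3].T@W[:3,3]
print('cam in tool',(Rt.T@(c-s['tool_pos'])).round(1),'axes in tool (rows cam xyz)',(W[:3,:3]@Rt).round(2), w['camera_matrix'].round(0))
E
```

```text
cover [ 548. -258.   51.] [0.1 0.2] [ 0.1 -0.2]
cover_tabs [ 625. -244.   11.] [-0.6 -1.5] [-0.7  1.2]
cover_rib [ 556. -255.   67.] [-0.6 -1.7] [-0.8  1.5]
ledge [577. 258.  59.] [-0.3 -0.3] [-0.3  0.4]
seat [513. 234.  61.] [-0.3 -0.4] [-0.4  0.5]
latch [499. 159.  74.] [0.2 0.3] [ 0.3 -0.4]
box [512. 236.  -2.] [-0.3 -0.4] [-0.4  0.5]
jar [ 577. -359.    6.] [0.4 1.1] [ 0.5 -0.9]
finial [412.  21.   5.] [-0.6 -1.2] [-0.9  1.4]
spool [678.  -6.   3.] [-0.1 -0.2] [-0.1  0.2]
sand [ 683. -181.   -8.] [0.9 1.8] [ 0.9 -1.4]
billet [459. 355.  -4.] [0.2 0.2] [ 0.3 -0.3]
cover [(array([251., 178.]), 0.98, np.int64(1628)), (array([277., 259.]), 0.92, np.int64(991)), (array([208., 224.]), 0.79, np.int64(1939))]
cover [(array([240., 232.]), 0.97, np.int64(815)), (array([380., 220.]), 0.84, np.int64(1094)), (array([278., 183.]), 0.74, np.int64(843))]
drive_box [(array([389., 275.]), 0.84, np.int64(6916))]
drive_box [(array([202., 293.]), 0.96, np.int64(10637))]
1.8 [-6.98622354e-05  9.90369502e-01  1.38449428e-01  1.03481701e-05] [[ 0.962  0.274  0.   ]
 [ 0.274 -0.962  0.   ]
 [ 0.    -0.    -1.   ]]
cam in tool [  78.    -0.6 -141.3] axes in tool (rows cam xyz) [[-0.    1.   -0.  ]
 [-0.95 -0.   -0.31]
 [-0.31  0.    0.95]] [[371.   0. 279.]
 [  0. 371. 210.]
 [  0.   0.   1.]]
```

View pics/c.png

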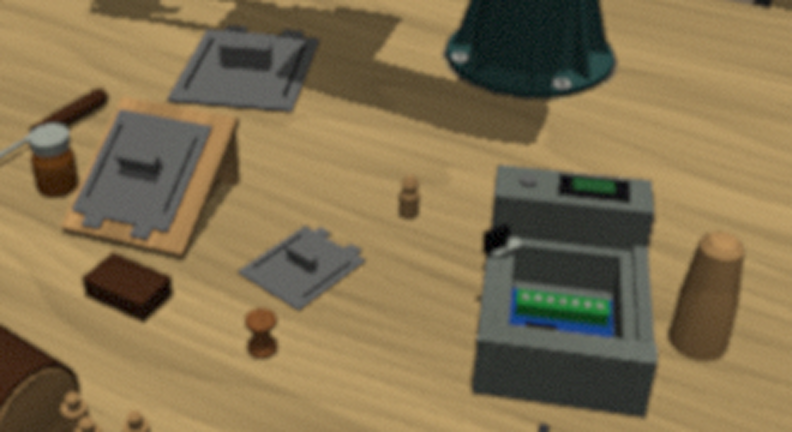

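>>> step_arm(commands=[[[0.045, -0.022, -0.01], 0, 0.2], [[0.09, -0.044, -0.02], 0, 0.2], [[0.135, -0.066, -0.03], 0, 0.2], [[0.18, -0.088, -0.04], 0, 0.2], [[0.22, -0.108, -0.05], 0, 0.2]])

```text
t: 2.35
tool_pos: [347.5, -411.4, 281.7]
tcp_rot: [0.0, 0.99, 0.138, 0.0]
wrist_force: [0.5, -0.5, 0.8]
width: 51.0
finger_force: 0.0
```

>>> step_arm(commands=[[[0.045, -0.022, -0.01], 0, 0.2], [[0.09, -0.044, -0.02], 0, 0.2], [[0.135, -0.066, -0.03], 0, 0.2], [[0.18, -0.088, -0.04], 0, 0.2], [[0.21, -0.104, -0.04], 0, 0.2]])

```text
t: 2.85
tool_pos: [522.4, -253.5, 322.9]
tcp_rot: [0.001, 0.99, 0.139, 0.001]
wrist_force: [0.4, -1.0, -0.1]
width: 51.4
finger_force: 0.0
```

```bash
cat > view.py <<'E'
from h import *
import sys
s=r.get_state(); p=snap('wrist',sys.argv[1]); print(s['t'],s['tool_pos'].round() if hasattr(s['tool_pos'],'round') else s['tool_pos'],s['joints'],s['width'])
for n in sys.argv[2:]:
    print(n,[(np.round(d['uv'],1).tolist(),round(d['score'],2)) for d in r.tip_of(p,n)][:3])
np.save('P_'+sys.argv[1][:-4],P(p))
E
python3 view.py w1.png cover cover_tabs cover_rib
```

```text
2.85 [ 522. -254.  323.] [-5.71200685e-01  2.60728432e-01  1.42532022e+00  6.39564122e-04
  1.45243222e+00  7.20492215e-01] 51.40712048157355
cover [([285.5, 140.8], 0.94), ([107.9, 81.7], 0.88), ([273.4, 356.4], 0.55)]
cover_tabs [([291.8, 69.5], 0.77), ([96.3, 130.6], 0.76)]
cover_rib [([99.3, 78.5], 0.9), ([272.0, 376.4], 0.79), ([286.2, 133.1], 0.65)]
```

>>> step_arm(commands=[[[0.01, -0.048, 0], 0, 0.2], [[0.02, -0.096, 0], 0, 0.2], [[0.03, -0.144, 0], 0, 0.2], [[0.04, -0.192, 0], 0, 0.2], [[0.05, -0.24, 0], 0, 0.2]])

```text
t: 3.55
tool_pos: [500.9, -10.7, 321.2]
tcp_rot: [0.0, 0.991, 0.137, -0.0]
wrist_force: [1.2, 1.5, -0.1]
width: 50.9
finger_force: 0.0
```

>>> step_arm(commands=[[[0.01, -0.048, 0], 0, 0.2], [[0.02, -0.096, 0], 0, 0.2], [[0.03, -0.144, 0], 0, 0.2], [[0.035, -0.18, 0], 0, 0.2], [[0.035, -0.18, 0], 0, 0.2]])

```text
t: 4.05
tool_pos: [485.4, 174.2, 321.2]
tcp_rot: [-0.001, 0.99, 0.14, -0.0]
wrist_force: [0.5, -0.4, -0.7]
width: 51.3
finger_force: 0.0
```

```bash
python3 view.py w2.png seat ledge latch_pivot drive_box
```

```text
4.05 [485. 174. 321.] [2.09561638e-01 1.62975711e-01 1.55759285e+00 1.45738021e-03
 1.42137469e+00 1.49966082e+00] 51.30151992777095
seat [([231.1, 123.6], 0.56)]
ledge [([225.0, 49.6], 0.71)]
latch_pivot [([298.8, 153.3], 0.72)]
drive_box [([239.2, 119.0], 0.63)]
```

View pics/w2.png

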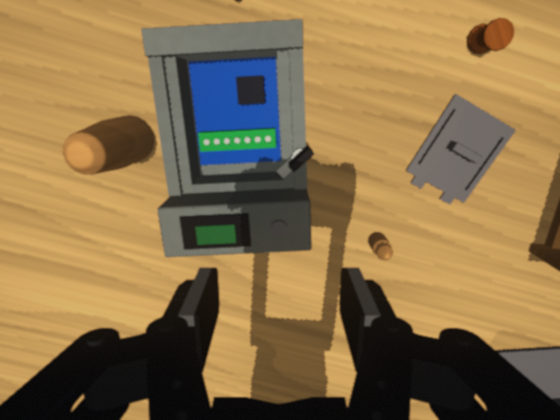

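View pics/w1.png

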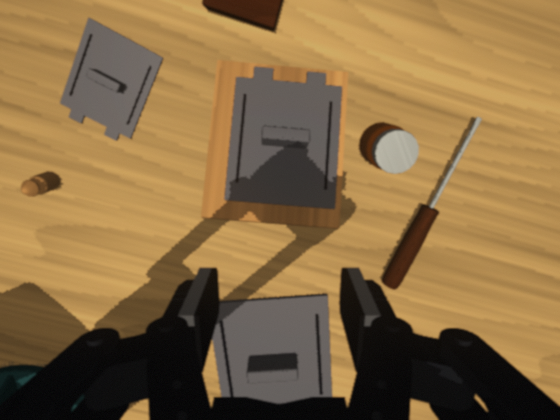

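Both wrist pictures agree with the choice. In w2 the box's ledge strip runs (143,29)–(303,45), its tall end top (163,205)–(311,248), and the latch fin at (300,158) has its bar turned in part-way. In w1 the cover lies on the rest, with tab ends at (263,70) and (315,72) and the rib at (286,133).

```bash
cat > fit.py <<'E'
from h import *
from scipy.optimize import least_squares
def fit(M,X,U,pose,x0):
    X=np.array(X,float);U=np.array(U,float)
    def f(q):
        Rm,t=pose(q); h=(np.c_[X@Rm.T+t,np.ones(len(X))])@M.T
        return (h[:,:2]/h[:,2:]-U).ravel()
    s=least_squares(f,x0,loss='soft_l1',x_scale=[100,100,1,100][:len(x0)]); return s.x,f(s.x).reshape(-1,2)
boxpose=lambda q:(R.from_euler('z',q[2]).as_matrix(),np.array([q[0],q[1],0]))
# tabs low at cover -x => rotate about y by -25deg
covpose=lambda q:((R.from_euler('z',q[2])*R.from_euler('y',-25,degrees=True)).as_matrix(),np.array([q[0],q[1],q[3]]))
E
cat > m.py <<'E'
from fit import *
def sub(fn,U):
    g=cv2.cvtColor(cv2.imread(fn),cv2.COLOR_BGR2GRAY)
    return cv2.cornerSubPix(g,np.float32(U).reshape(-1,1,2),(4,4),(-1,-1),(3,50,.01)).reshape(-1,2)
X=[(-97,-78,70),(-97,78,70),(-72,-78,70),(-72,78,70),(73,-78,107),(73,78,107),(129,-78,107),(129,78,107)]
U=[(143,29),(302,20),(145,53),(303,45),(163,205),(310,193),(168,255),(311,248)]
M=np.load('P_w2.npy')
for u in (U,sub('pics/w2.png',U)):
    q,e=fit(M,X,u,boxpose,[512,236,np.pi+.3]); print('box',q.round(2),np.degrees(q[2])-180,e.round(1).tolist())
Rb,t=boxpose(q)
for n,x in dict(seat=(0,0,55),ledge=(-72,0,64),latch=(35,71,63),fin=(35,71,94)).items():
    h=M@np.append(Rb@x+t,1); print(n,(Rb@x+t).round(1),(h[:2]/h[2]).round(1))
np.save('box',q)
X=[(-84,41,5),(-84,19,5),(-84,-19,5),(-84,-41,5),(70,-60,5),(70,60,5),(-70,-60,5),(-70,60,5),(0,0,31)]
U=[(325,73),(306,72),(273,69),(254,70),(227,200),(335,208),(237,78),(342,80),(286,131)]
M=np.load('P_w1.npy')
for u in (U,sub('pics/w1.png',U)):
    q,e=fit(M,X,u,covpose,[548,-258,np.pi+.15,51]); print('cover',q.round(2),np.degrees(q[2])-180,e.round(1).tolist())
E
python3 m.py
python3 - <<'E'
import cv2
im=cv2.imread('pics/w2.png')[120:220,140:340]
im2=cv2.imread('pics/w1.png')[50:220,195:355]
o=cv2.resize(im,(600,300),interpolation=2); cv2.imwrite('pics/w2c.png',o)
E
```

```text
box [514.39 234.93   3.48] 19.3188484897139 [[-2.8, -3.7], [1.1, -5.1], [-0.4, 0.5], [1.1, -1.4], [-6.8, 1.1], [1.7, 4.6], [-3.4, 2.0], [2.3, 1.3]]
box [512.69 234.97   3.48] 19.203366628988988 [[-0.4, -0.8], [0.6, -1.3], [-1.1, -0.5], [0.7, -1.3], [-7.4, 2.5], [1.0, 6.4], [-0.6, 1.7], [1.9, 1.5]]
seat [512.7 235.   55. ] [232.5 124.4]
ledge [580.7 258.7  64. ] [224.6  51. ]
latch [503.  156.4  63. ] [300.2 154.5]
fin [503.  156.4  94. ] [301.8 159.6]
cover [ 545.71 -254.05    3.35   41.63] 12.020540926448945 [[0.3, 0.1], [0.2, -0.4], [0.1, 0.2], [-0.1, -2.2], [-0.5, -0.4], [1.1, -1.2], [-0.7, 0.2], [-0.8, 5.8], [0.5, 2.6]]
cover [ 546.81 -253.76    3.35   49.19] 12.116514175652839 [[0.6, -0.7], [-0.1, -0.4], [-0.6, 0.3], [-0.2, -0.0], [-0.3, -1.2], [2.9, -0.7], [0.2, -0.1], [0.3, 4.6], [-1.7, 5.8]]
```

View pics/w2c.png

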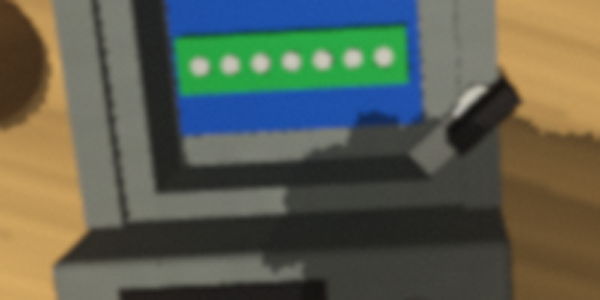

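>>> step_arm(commands=[[[0.006, 0.011, 0.04], 8, -0.3], [[0.012, 0.022, 0.08], 16, -0.3], [[0.012, 0.022, 0.12], 24, -0.3], [[0.012, 0.022, 0.16], 32, -0.3], [[0.012, 0.022, 0.2], 40, -0.3]])

```text
t: 4.8
tool_pos: [504.4, 152.2, 120.1]
tcp_rot: [-0.0, 0.977, -0.213, 0.0]
wrist_force: [0.6, -0.2, -0.4]
width: 29.8
finger_force: 0.0
```

>>> step_arm(commands=[[[0, 0, 0], 4, -0.3], [[0, 0, 0], 4, -0.3]])

```text
t: 5.0
tool_pos: [503.3, 152.3, 120.0]
tcp_rot: [0.001, 0.97, -0.244, -0.001]
wrist_force: [0.2, 0.6, 0.1]
width: 30.0
finger_force: 0.0
```

```bash
python3 view.py w3.png latch_pivot
```

```text
5.0 [503. 152. 120.] [ 1.62600611e-01  3.86929646e-01  1.79178293e+00 -2.01598917e-04
  9.65955155e-01  2.22644482e+00] 30.01558257563246
latch_pivot [([270.5, 237.0], 0.83), ([489.2, 219.3], 0.73)]
```

View pics/w3.png

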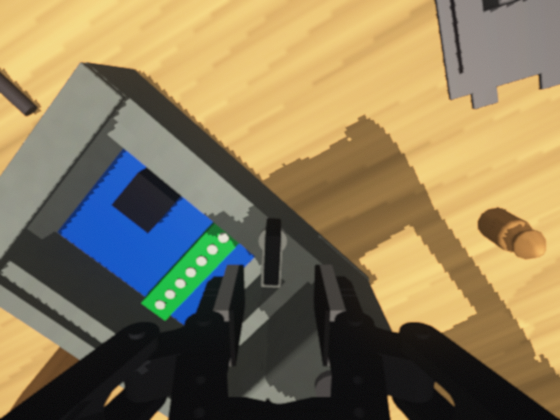

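>>> step_arm(commands=[[[-0.002, -0.0035, 0.02], 0, -0.3], [[-0.002, -0.0035, 0.048], 0, -0.3], [[-0.002, -0.0035, 0.048], 0, -1], [[-0.002, -0.0035, 0.048], 0, -1], [[-0.002, -0.0035, 0.048], 0, -1]], force=30)

```text
t: 5.6
tool_pos: [502.8, 156.8, 73.4]
tcp_rot: [0.001, 0.97, -0.242, -0.001]
wrist_force: [-1.0, -5.1, -13.7]
width: 6.9
finger_force: 33.4
```

>>> step_arm(commands=[[[0, 0, 0], -8, -1], [[0, 0, 0], -16, -1], [[0, 0, 0], -24, -1], [[0, 0, 0], -32, -1], [[0, 0, 0], -40, -1]])

```text
t: 6.1
tool_pos: [502.7, 156.6, 73.4]
tcp_rot: [0.001, 0.994, 0.107, -0.001]
wrist_force: [-0.3, -5.8, -13.4]
width: 7.0
finger_force: 33.4
```

>>> step_arm(commands=[[[0, 0, 0], -7, -1], [[0, 0, 0], -7, -1], [[0, 0, 0], -7, -0.3], [[0, 0, 0], -7, -0.3], [[0, 0, -0.04], -7, -0.3]])

```text
t: 6.6
tool_pos: [501.4, 157.9, 111.2]
tcp_rot: [-0.0, 0.986, 0.164, -0.003]
wrist_force: [-0.1, -0.0, -0.5]
width: 30.1
finger_force: 0.0
```

>>> step_arm(commands=[[[0, 0, -0.045], 0, 0.6], [[-0.012, 0.045, -0.08], 3, 0.6], [[-0.024, 0.092, -0.08], 7, 0.6], [[-0.036, 0.14, -0.08], 7, 0.6], [[-0.048, 0.188, -0.08], 7, 0.6]])

```text
t: 7.1
tool_pos: [520.4, -32.6, 195.7]
tcp_rot: [0.0, 0.995, 0.104, 0.002]
wrist_force: [1.5, 0.0, 0.2]
width: 68.3
finger_force: 0.0
```

>>> step_arm(commands=[[[0.013, 0.047, 0], 0, 0.6], [[0.023, 0.095, 0], 0, 0.6], [[0.023, 0.143, 0], 0, 0.6], [[0.023, 0.19, 0], 0, 0.6], [[0.023, 0.215, 0], 0, 0.6]])

```text
t: 7.6
tool_pos: [587.7, -241.0, 195.0]
tcp_rot: [0.001, 0.995, 0.103, 0.002]
wrist_force: [-0.1, 0.4, 0.2]
width: 68.2
finger_force: 0.0
```

```bash
python3 view.py w4.png cover cover_tabs cover_rib; python3 -c "
import sys; sys.path.insert(0,'.')
from h import *
a=snap('scene');b=snap('side')
for n in ('cover_rib','latch_pivot'):
  for p in (a,b): print(n,[(np.round(d['uv'],1).tolist(),round(d['score'],2)) for d in r.tip_of(p,n)][:3])
"
```

```text
7.6 [ 588. -241.  195.] [-4.97611645e-01  4.38520113e-01  1.47682373e+00 -3.74057701e-04
  1.22154646e+00  8.67254829e-01] 68.24283866395459
cover [([55.2, 169.8], 0.71), ([285.0, 244.0], 0.69)]
cover_tabs [([40.0, 229.4], 0.92)]
cover_rib [([36.8, 174.2], 0.88), ([281.6, 240.6], 0.81), ([403.7, 220.9], 0.18)]
cover_rib [([276.8, 253.8], 0.9), ([252.4, 166.7], 0.88), ([204.7, 213.0], 0.65)]
cover_rib [([238.9, 223.3], 0.92), ([274.4, 173.2], 0.7), ([391.5, 199.1], 0.68)]
latch_pivot [([358.3, 251.5], 0.64)]
latch_pivot [([211.1, 258.4], 0.62)]
```

View pics/w4.png

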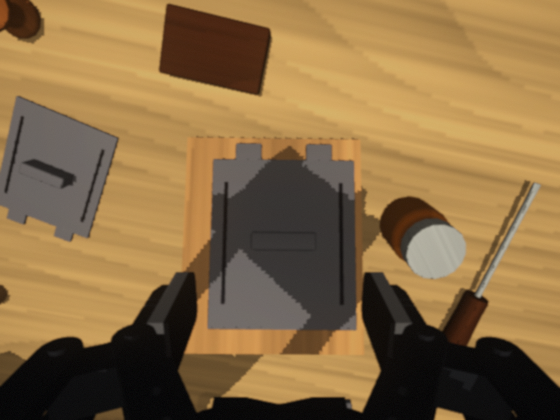

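w4 shows the cover on the rest, tabs up at (249,145)/(319,145), plate corners (207,328)/(357,329) and rib centred at (283,240).

```bash
cat > m2.py <<'E'
from fit import *
X=np.array([(-84,41,5),(-84,19,5),(-84,-19,5),(-84,-41,5),(70,-60,5),(70,60,5),(-70,-60,5),(-70,60,5),(0,-25,31),(0,25,31)],float)
U1=[(325,73),(306,72),(273,69),(254,70),(227,200),(335,208),(237,78),(344,82),(262,131),(309,134)]
U4=[(331,145),(306,145),(262,144),(236,144),(207,328),(357,329),(212,158),(355,160),(251,240.5),(316,240.5)]
Ms=[np.load('P_w1.npy'),np.load('P_w4.npy')]
def f(q,sel=(0,1)):
    Rm,t=covpose(q); o=[]
    for i in sel:
        h=np.c_[X@Rm.T+t,np.ones(len(X))]@Ms[i].T; o.append((h[:,:2]/h[:,2:]-np.array((U1,U4)[i])).ravel())
    return np.concatenate(o)
for sel in ((1,),(0,1)):
    q=least_squares(f,[547,-255,3.35,50],args=(sel,),loss='soft_l1',x_scale=[100,100,1,100]).x
    print(q.round(2),np.degrees(q[2])-180,f(q,sel).reshape(-1,2).round(1).tolist())
    Rm,t=covpose(q); print('rib',Rm@[0,0,31]+t,'ribbase',Rm@[0,0,5]+t,'tabs',Rm@[-84,0,2.5]+t)
np.save('cov',q)
E
python3 m2.py
```

```text
[ 545.66 -253.04    3.33   46.29] 11.078151448914497 [[0.4, -0.5], [-0.2, -0.8], [-0.4, -0.3], [-0.0, -0.7], [0.7, 0.3], [-0.6, 0.5], [1.3, 1.0], [-1.3, 0.6], [-0.3, -0.4], [0.4, 0.3]]
rib [ 558.51686451 -250.52284163   74.38360284] ribbase [ 547.73354141 -252.63417556   50.81960038] tabs [ 621.40793436 -238.20900772   13.05389693]
[ 545.61 -253.27    3.34   45.75] 11.338953752984906 [[0.8, 0.3], [0.5, -0.4], [0.2, -0.3], [-0.2, -2.9], [-2.3, -0.1], [0.2, 0.4], [-1.0, -0.7], [-2.3, 4.4], [-0.1, 1.0], [1.0, 1.9], [0.1, -0.7], [-0.4, -0.9], [-0.5, -0.2], [-0.1, -0.4], [1.5, 0.2], [-0.1, -0.1], [1.3, 1.3], [-1.5, 0.3], [-0.0, -0.4], [0.5, 0.0]]
rib [ 558.452855   -250.69430641   73.84349744] ribbase [ 547.67925408 -252.85470246   50.27949498] tabs [ 621.28722268 -238.09432978   12.51379153]
```

>>> step_arm(commands=[[[-0.017, 0.0015, 0.04], 0.5, 0.6], [[-0.0345, 0.0033, 0.08], 0.5, 0.6], [[-0.0345, 0.0033, 0.12], 0.5, 0.6], [[-0.0345, 0.0033, 0.139], 0.5, 0.6], [[-0.0345, 0.0033, 0.143], 0.5, 0.6]], force=60)

```text
t: 8.6
tool_pos: [552.1, -245.8, 49.0]
tcp_rot: [-0.001, 0.995, 0.1, -0.001]
wrist_force: [-1.2, 2.4, 9.0]
width: 68.3
finger_force: 4.0
```

>>> step_arm(commands=[[[0, 0, 0], 0, -0.1], [[0, 0, 0], 0, -1], [[0, 0, 0], 0, -1]])

```text
t: 8.9
tool_pos: [555.9, -248.1, 52.0]
tcp_rot: [0.002, 0.995, 0.1, 0.003]
wrist_force: [5.1, -1.7, 5.8]
width: 48.6
finger_force: 70.8
```

>>> step_arm(commands=[[[0, 0, -0.02], 0, -1], [[0, 0, -0.06], 0, -1], [[0, 0, -0.1], 0, -1], [[0, 0, -0.12], 0, -1], [[0, 0, -0.12], 0, -1]])

```text
t: 9.4
tool_pos: [554.5, -247.4, 173.5]
tcp_rot: [0.002, 0.995, 0.1, 0.002]
wrist_force: [0.4, -0.2, -1.2]
width: 48.5
finger_force: 70.3
```

```bash
python3 view.py w5.png cover cover_tabs cover_rib; python3 -c "
from h import *
s=r.get_state();print(s['tool_pos'],s['tcp_rot'])
p=snap('side','s5.png')
for n in ('cover_rib','cover_tabs','cover'): print(n,[(np.round(d['uv'],1).tolist(),round(d['score'],2)) for d in r.tip_of(p,n)][:4])
np.save('P_s5',P(p))
import cv2
w=cv2.imread('pics/w5.png');x=p['frame'][60:260,190:400,::-1]
cv2.imwrite('pics/c5.png',np.hstack([w[:,100:460],cv2.resize(x,(440,420),interpolation=2)]))"
```

```text
9.4 [ 554. -247.  174.] [-5.33516293e-01  4.21468733e-01  1.56553046e+00  6.14203551e-05
  1.14919244e+00  8.37194042e-01] 48.51592031345791
cover [([280.0, 288.1], 0.58)]
cover_tabs [([18.6, 205.1], 0.87)]
cover_rib [([278.7, 296.9], 0.72), ([16.1, 141.2], 0.71)]
[ 551.36737984 -245.94097562  168.302651  ] [-0.00121472  0.99502735  0.09958237 -0.00156396]
cover_rib [([277.5, 130.5], 0.93), ([240.6, 225.3], 0.87), ([393.9, 200.6], 0.59), ([89.3, 309.0], 0.57)]
cover_tabs [([259.4, 242.6], 0.94), ([250.4, 152.2], 0.57)]
cover [([391.5, 213.1], 0.84), ([282.5, 143.0], 0.7), ([239.5, 229.1], 0.6), ([284.4, 179.4], 0.58)]
```

View pics/c5.png

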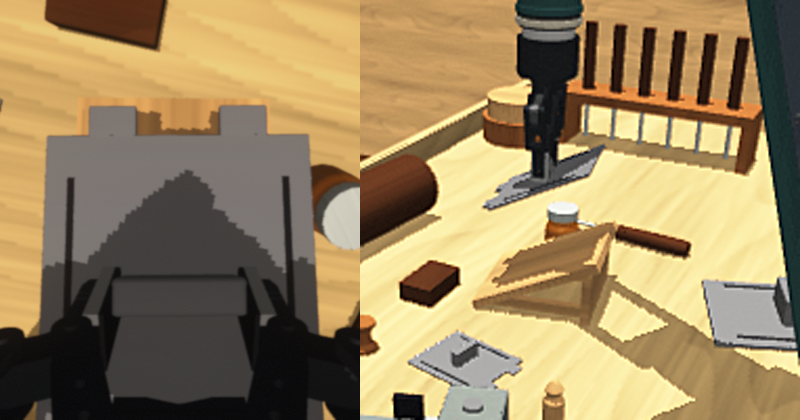

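w5/side: the cover hangs from the rib at about its resting tilt, with tab ends at wrist (212,107) and (343,106) and plate corners at (147,138) and (409,136). Now I fit its pose in the tool frame.

```bash
cat > m5.py <<'E'
from fit import *
X=np.array([(-84,41,5),(-84,19,5),(-84,-19,5),(-84,-41,5),(-70,-60,5),(-70,60,5),(-7,-25,31),(-7,25,31)],float)
U=np.array([(367,106),(319,106),(235,107),(189,107),(147,138),(409,136),(212,276),(346,276)],float)
M=np.load('P_w5.npy'); tp=np.array([554.46,-247.4,173.5]); ty=2*np.arctan2(.100,.995)
Rt=np.array([[np.cos(ty),np.sin(ty),0],[np.sin(ty),-np.cos(ty),0],[0,0,-1]])
def pose(q): return (R.from_euler('z',q[2])*R.from_euler('y',-q[4])).as_matrix(),np.array([q[0],q[1],q[3]])
def f(q):
    Rm,t=pose(q); h=np.c_[X@Rm.T+t,np.ones(len(X))]@M.T; return (h[:,:2]/h[:,2:]-U).ravel()
q=least_squares(f,[545,-250,3.34,168,.43],loss='soft_l1',x_scale=[100,100,1,100,1]).x
print(q.round(2),'yaw',np.degrees(q[2])-180,'tool yaw',np.degrees(ty),'tilt',np.degrees(q[4]),f(q).reshape(-1,2).round(1).tolist())
Rm,t=pose(q)
for n,x in dict(origin=(0,0,0),tabs=(-84,0,2.5),rib=(0,0,31)).items(): print(n,'in tool',(Rt.T@(Rm@x+t-tp)).round(1))
E
python3 m5.py
```

```text
[ 5.4752e+02 -2.4833e+02  3.3500e+00  1.6792e+02  4.5000e-01] yaw 11.782989811048026 tool yaw 11.478196996179213 tilt 25.755051252758392 [[-1.2, 0.1], [-0.4, 0.4], [1.9, -0.1], [0.6, 0.2], [0.4, -1.6], [-0.7, -1.3], [-1.2, 1.2], [1.1, 0.2]]
origin in tool [-7.  -0.5  5.6]
tabs in tool [69.7 -0.9 39.8]
rib in tool [  6.5  -0.5 -22.3]
```

>>> step_arm(commands=[[[0.003, -0.025, -0.015], -1, -1], [[0.008, -0.065, -0.02], -3, -1], [[0.013, -0.11, -0.02], -5, -1], [[0.018, -0.155, -0.02], -7.4, -1], [[0.023, -0.2, -0.02], -7.4, -1]])

```text
t: 10.3
tool_pos: [535.2, -44.9, 189.8]
tcp_rot: [-0.0, 0.987, 0.164, -0.0]
wrist_force: [0.4, 1.0, -1.0]
width: 48.8
finger_force: 70.3
```

>>> step_arm(commands=[[[0, -0.045, 0], 0, -1], [[0, -0.09, 0], 0, -1], [[0, -0.135, 0], 0, -1], [[0, -0.18, 0], 0, -1], [[0, -0.2, 0], 0, -1]])

```text
t: 10.8
tool_pos: [469.1, 145.8, 189.8]
tcp_rot: [-0.001, 0.986, 0.164, -0.001]
wrist_force: [-0.0, -1.2, -0.9]
width: 48.8
finger_force: 70.4
```

>>> step_arm(commands=[[[0, -0.03, 0], 0, -1], [[0, -0.05, 0], 0, -1], [[0, -0.05, 0], 0, -1], [[0, -0.05, 0], 0, -1]])

```text
t: 11.2
tool_pos: [455.0, 190.2, 190.0]
tcp_rot: [0.0, 0.986, 0.164, -0.0]
wrist_force: [0.6, -0.9, -1.5]
width: 48.8
finger_force: 70.4
```

```bash
cat > st.py <<'E'
from h import *
s=r.get_state(); q=np.load('box.npy'); w=s['tcp_rot']; ty=2*np.arctan2(w[2],w[1])
d=np.array(s['tool_pos'])-[q[0],q[1],0]; c,sn=np.cos(q[2]),np.sin(q[2])
print('t',s['t'],'T in box',round(c*d[0]+sn*d[1],1),round(-sn*d[0]+c*d[1],1),round(d[2],1),'yaw diff',round(np.degrees(ty-q[2]+np.pi),2),'F',np.round(s['wrist_force'],1),'w',round(s['width'],1),'j6',round(s['joints'][5],2))
E
python3 st.py
```

```text
t 11.2 T in box 69.2 23.3 190.0 yaw diff -0.31 F [ 0.6 -0.9 -1.5] w 48.8 j6 1.5
```

>>> step_arm(commands=[[[0.025, -0.01, 0], 0, -1], [[0.05, -0.0224, 0.01], 0, -1], [[0.0665, -0.0224, 0.03], 0, -1], [[0.0665, -0.0224, 0.04], 0, -1], [[0.0665, -0.0224, 0.04], 0, -1]])

```text
t: 11.7
tool_pos: [509.4, 231.3, 148.3]
tcp_rot: [0.0, 0.987, 0.163, -0.002]
wrist_force: [-0.9, -0.9, -1.0]
width: 48.7
finger_force: 70.4
```

```bash
python3 st.py; python3 view.py w6.png ledge cover_tabs
```

```text
t 11.7 T in box 4.4 2.4 148.3 yaw diff -0.45 F [-0.9 -0.9 -1. ] w 48.7 j6 1.55
11.7 [509. 231. 148.] [ 3.02868604e-01  3.92728542e-01  1.68964676e+00 -2.80372401e-04
  1.06424762e+00  1.54647926e+00] 48.66885552161594
ledge [([277.4, 91.0], 0.9)]
cover_tabs [([549.9, 297.5], 0.65)]
```

View pics/w6.png

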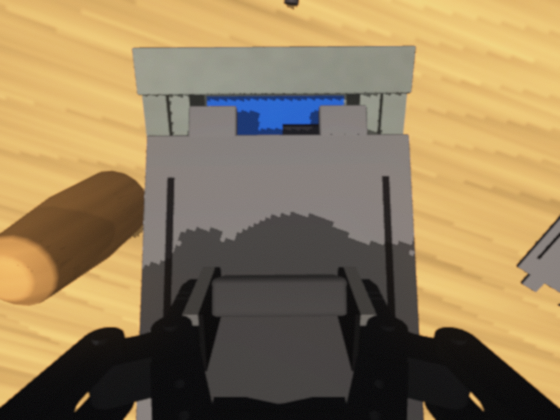

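w6: the cover sits in the grip as before (tab ends row 107). The ledge's outer edge is (134,47)–(415,46) and its front edge (136,95)–(413,94). I refit the box with these.

```bash
python3 - <<'E'
from fit import *
X=[(-97,-78,70),(-97,78,70),(-72,-78,70),(-72,78,70)]; U=[(134,47),(415,46),(136,95),(413,94)]
q,e=fit(np.load('P_w6.npy'),X,U,boxpose,np.load('box.npy')); print(q.round(2),np.degrees(q[2])-180,e.round(1).tolist())
q0=np.load('box.npy');c,s=np.cos(q0[2]),np.sin(q0[2]);d=q-q0;print('shift in box',c*d[0]+s*d[1],-s*d[0]+c*d[1])
E
python3 st.py
```

```text
[511.51 235.08   3.47] 18.93006974054242 [[-3.5, -0.0], [2.9, -0.1], [0.2, 0.2], [-0.1, 0.2]]
shift in box 1.081154011129318 -0.4851188657323874
t 11.85 T in box 3.2 2.0 150.6 yaw diff -0.43 F [-0.3 -0.5 -1.6] w 48.6 j6 1.55
```

>>> step_arm(commands=[[[0, -0.0013, 0.02], 0, -1], [[0, -0.0013, 0.04], 0, -1], [[0, -0.0013, 0.053], 0, -1], [[0, -0.0013, 0.056], 0, -1], [[0, -0.0013, 0.056], 0, -1]])

```text
t: 12.35
tool_pos: [510.3, 233.9, 94.5]
tcp_rot: [-0.0, 0.987, 0.163, -0.0]
wrist_force: [0.2, -0.2, -3.1]
width: 49.0
finger_force: 70.4
```

```bash
python3 st.py
```

```text
t 12.35 T in box 2.6 0.2 94.5 yaw diff -0.39 F [ 0.2 -0.2 -3.1] w 49.0 j6 1.55
```

>>> step_arm(commands=[[[0.004, 0, 0], 0, -1], [[0.008, 0, 0], 0, -1], [[0.012, 0, 0], 0, -1], [[0.014, 0, 0], 0, -1], [[0.014, 0, 0], 0, -1]])

```text
t: 12.85
tool_pos: [523.3, 238.5, 94.0]
tcp_rot: [0.0, 0.987, 0.164, -0.001]
wrist_force: [-1.8, -0.9, -4.1]
width: 48.8
finger_force: 70.4
```

```bash
python3 st.py; python3 view.py w7.png ledge cover_tabs
```

```text
t 12.85 T in box -11.2 0.2 94.0 yaw diff -0.38 F [-1.8 -0.9 -4.1] w 48.8 j6 1.55
12.85 [523. 239.  94.] [3.07534644e-01 4.79884645e-01 1.70623509e+00 1.76908031e-05
 9.56797808e-01 1.54976632e+00] 48.81373314203082
ledge [([279.0, 129.3], 0.9)]
cover_tabs []
```

View pics/w7.png

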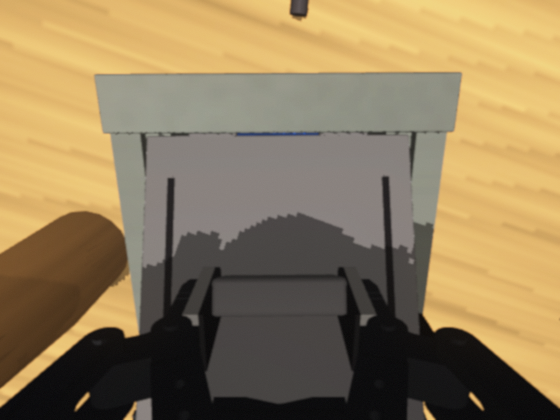

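w7: both tabs are out of sight under the ledge (front edge row 131), with the plate evenly between the side walls. Next I swing it down.

>>> step_arm(commands=[[[-0.0014, 0, 0.004], 0, -1], [[-0.0028, 0, 0.0078], 0, -1], [[-0.004, 0, 0.011], 0, -1], [[-0.0053, 0, 0.0138], 0, -1], [[-0.0053, 0, 0.0138], 0, -1]], force=30)

```text
t: 13.5
tool_pos: [519.0, 237.2, 81.7]
tcp_rot: [-0.0, 0.987, 0.164, 0.001]
wrist_force: [-5.6, -1.3, 11.2]
width: 49.0
finger_force: 70.2
```

>>> step_arm(commands=[[[-0.002, 0, 0.0048], 0, -1], [[-0.004, 0, 0.0095], 0, -1], [[-0.005, 0, 0.014], 0, -1], [[-0.0058, 0, 0.0175], 0, -1], [[-0.0058, 0, 0.0175], 0, -1]])

```text
t: 14.0
tool_pos: [513.6, 235.3, 63.7]
tcp_rot: [-0.0, 0.987, 0.163, 0.001]
wrist_force: [-4.2, -0.6, 7.1]
width: 48.6
finger_force: 70.2
```

```bash
python3 st.py; python3 view.py w8.png ledge cover_tabs cover_rib; python3 -c "
import sys; sys.path.insert(0,'.')
from h import *
p=snap('side'); cv2.imwrite('pics/c8.png',np.hstack([cv2.imread('pics/w8.png')[:,90:470],cv2.resize(p['frame'][200:380,90:270,::-1],(420,420),interpolation=2)]))"
```

```text
t 14.0 T in box -1.0 0.0 63.7 yaw diff -0.39 F [-4.2 -0.6  7.1] w 48.6 j6 1.55
14.0 [514. 235.  64.] [3.07145309e-01 5.09921839e-01 1.75426149e+00 3.18246330e-04
 8.75668165e-01 1.54945862e+00] 48.566973670503224
ledge [([282.4, 108.0], 0.81)]
cover_tabs [([279.2, 110.3], 0.71)]
cover_rib [([280.2, 308.6], 0.72)]
```

View pics/c8.png

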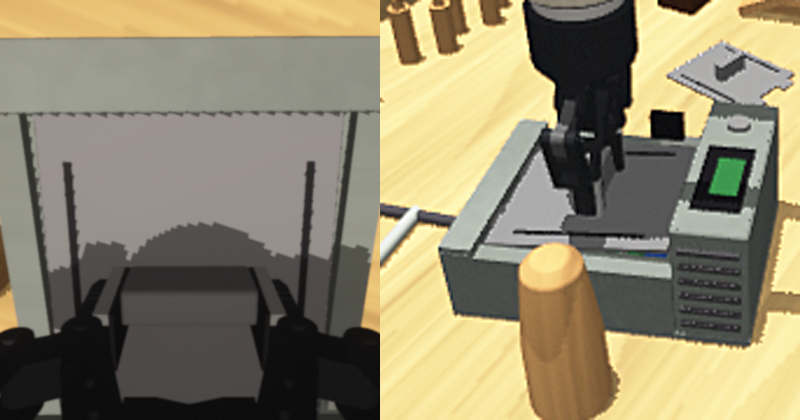

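The cover is nearly flat, with the tall-end edge still a few mm high (side view, gap at (655,252)). I have now viewed 12 pictures, which is over the limit of 10. I'll view no more and work from numbers only. Pressing down a little, then releasing.

>>> step_arm(commands=[[[-0.0005, 0, 0.0015], 0, -1], [[-0.001, 0, 0.003], 0, -1], [[-0.001, 0, 0.003], 0, -1]])

```text
t: 14.55
tool_pos: [513.3, 235.2, 61.2]
tcp_rot: [-0.0, 0.987, 0.163, 0.002]
wrist_force: [-2.4, -0.4, 8.5]
width: 48.7
finger_force: 71.0
```

```bash
python3 st.py
```

```text
t 14.55 T in box -0.7 -0.0 61.2 yaw diff -0.4 F [-2.4 -0.4  8.5] w 48.7 j6 1.55
```

>>> step_arm(commands=[[[0, 0, 0.0015], 0, -1], [[0, 0, 0.0025], 0, -1], [[0, 0, 0.0025], 0, -1]])

```text
t: 14.85
tool_pos: [512.8, 235.0, 58.5]
tcp_rot: [-0.0, 0.987, 0.163, 0.001]
wrist_force: [-3.7, -1.1, 6.7]
width: 48.3
finger_force: 71.5
```

```bash
python3 st.py
```

```text
t 14.85 T in box -0.1 0.0 58.5 yaw diff -0.4 F [-3.7 -1.1  6.7] w 48.3 j6 1.55
```

>>> step_arm(commands=[[[0, 0, 0.0015], 0, -1], [[0, 0, 0.0015], 0, -1], [[0, 0, 0], 0, 0.5], [[0, 0, 0], 0, 0.5], [[0, 0, -0.005], 0, 0.5]])

```text
t: 15.35
tool_pos: [512.2, 234.7, 62.2]
tcp_rot: [-0.0, 0.987, 0.163, -0.0]
wrist_force: [0.5, 0.7, -0.8]
width: 64.5
finger_force: 0.0
```

>>> step_arm(commands=[[[0, 0, -0.03], 0, 0.5], [[0, 0, -0.07], 0, 0.5], [[0, 0, -0.07], 0, 0.5]])

```text
t: 15.65
tool_pos: [516.1, 236.0, 137.4]
tcp_rot: [-0.001, 0.987, 0.163, 0.005]
wrist_force: [0.4, 0.5, 0.3]
width: 63.8
finger_force: 0.0
```

```bash
python3 st.py; python3 view.py w9.png seat ledge cover_tabs cover_rib cover latch_pivot
```

```text
t 15.65 T in box -3.6 0.1 137.4 yaw diff -0.38 F [0.4 0.5 0.3] w 63.8 j6 1.55
15.65 [516. 236. 137.] [3.07107940e-01 4.09599839e-01 1.69423102e+00 1.52046778e-04
 1.02834597e+00 1.54936798e+00] 63.80217253080066
seat []
ledge [([277.9, 110.2], 0.74)]
cover_tabs [([559.0, 314.3], 0.83)]
cover_rib [([277.5, 240.6], 0.65)]
cover [([278.8, 223.0], 0.77)]
latch_pivot [([389.3, 280.0], 0.63)]
```

```bash
python3 - <<'E'
from fit import *
M=np.load('P_w9.npy'); q=np.load('box.npy'); Rb,t=boxpose(q)
pr=lambda x:(lambda h:(h[:2]/h[2]).round(1))(M@np.append(Rb@np.array(x,float)+t,1))
for n,x in dict(seat=(0,0,55),rib=(0,0,86),ledge=(-72,0,64),ledgetop=(-72,0,70),lp=(35,71,63)).items(): print(n,pr(x))
p=snap('wrist'); M=P(p)
m=r.masks_of(p,'cover'); 
for d in m[:3]:
    ys,xs=np.where(d['pixels']); print(d['uv'],d['score'],xs.min(),xs.max(),ys.min(),ys.max())
print('pred corners',[pr(x).tolist() for x in((-72,-60,60),(-72,60,60),(70,-60,60),(70,60,60),(-72,-64,55),(-72,64,55))])
k=m[0]['pixels']
for row in (130,160,190,220): print(row,np.where(k[row])[0][[0,-1]] if k[row].any() else None)
a=snap('side')
for n in ('cover_rib','latch_pivot'): print(n,[(np.round(d['uv'],1).tolist(),round(d['score'],2)) for d in r.tip_of(a,n)][:3],proj(a,Rb@{'cover_rib':(0,0,86),'latch_pivot':(35,71,63)}[n]+t).round(1))
for X in((-70,-60,60),(70,-60,60),(70,60,60),(-72,60,60)): print(proj(a,Rb@np.array(X)+t).round(1),end=' ')
d=[d for d in r.masks_of(a,'cover')]; print([(e['uv'],e['score'],e['pixels'].sum()) for e in d])
E
```

```text
seat [279.7 225.2]
rib [279.9 243.8]
ledge [279.  109.5]
ledgetop [279. 110.]
lp [389.5 279.4]
[550.4, 282.0] 0.83 531 559 247 305
[281.8, 201.7] 0.7 171 386 100 315
pred corners [[169.6, 99.4], [388.6, 97.8], [190.6, 321.5], [370.6, 320.4], [165.0, 99.2], [393.3, 97.5]]
130 None
160 None
190 None
220 None
cover_rib [([391.8, 198.7], 0.68), ([240.6, 224.6], 0.59), ([183.6, 270.7], 0.55)] [184.2 273.2]
latch_pivot [([211.0, 259.9], 0.69), ([185.2, 272.6], 0.38)] [213.4 260.8]
[135.2 303.8] [215.3 311.8] [229.7 267. ] [159.3 260.8] [([239.3, 232.1], 0.84, np.int64(859)), ([180.4, 287.9], 0.79, np.int64(3222)), ([393.1, 209.9], 0.59, np.int64(2573))]
```

>>> step_arm(commands=[[[-0.002, 0, 0.01], 0, -1], [[-0.003, 0, 0.03], 0, -1], [[-0.003, 0, 0.04], 0, -1], [[-0.003, 0, 0.04], 0, -1]])

```text
t: 16.7
tool_pos: [507.8, 233.2, 90.6]
tcp_rot: [0.0, 0.987, 0.163, -0.002]
wrist_force: [0.3, 0.0, 0.3]
width: 5.7
finger_force: 0.0
```

```bash
python3 st.py
```

```text
t 16.7 T in box 5.2 0.1 90.6 yaw diff -0.39 F [0.3 0.  0.3] w 5.7 j6 1.55
```

>>> step_arm(commands=[[[0, 0, 0.003], 0, -1], [[0, 0, 0.006], 0, -1], [[0, 0, 0.006], 0, -1]])

```text
t: 17.0
tool_pos: [509.6, 233.8, 86.6]
tcp_rot: [-0.0, 0.987, 0.163, 0.0]
wrist_force: [-0.6, 0.1, 0.4]
width: -0.2
finger_force: 0.0
```

```bash
python3 st.py
```

```text
t 17.0 T in box 3.3 0.1 86.6 yaw diff -0.39 F [-0.6  0.1  0.4] w -0.2 j6 1.55
```

>>> step_arm(commands=[[[0, 0, 0.0015], 0, -1], [[0, 0, 0.003], 0, -1], [[0, 0, 0.003], 0, -1]])

```text
t: 17.3
tool_pos: [509.9, 233.9, 85.9]
tcp_rot: [-0.0, 0.987, 0.164, 0.001]
wrist_force: [-5.2, -2.0, 18.8]
width: 0.4
finger_force: 9.6
```

```bash
python3 st.py
```

```text
t 17.3 T in box 3.0 0.1 85.9 yaw diff -0.38 F [-5.2 -2.  18.8] w 0.4 j6 1.55
```

>>> step_arm(commands=[[[0, 0, -0.03], 0, -0.3], [[0, 0, -0.07], -8, -0.3], [[-0.01, 0.025, -0.07], -16, -0.3], [[-0.025, 0.05, -0.07], -24, -0.3], [[-0.032, 0.071, -0.07], -32, -0.3]])

```text
t: 17.8
tool_pos: [501.4, 155.2, 154.2]
tcp_rot: [0.0, 0.902, 0.432, 0.0]
wrist_force: [0.5, 0.6, -0.4]
width: 29.8
finger_force: 0.0
```

>>> step_arm(commands=[[[0, 0, 0], -8.5, -0.3], [[0, 0, 0], -17, -0.3], [[0, 0, 0], -25.5, -0.3], [[0, 0, 0], -34, -0.3], [[0, 0, 0], -42.5, -0.3]])

```text
t: 18.3
tool_pos: [502.2, 156.2, 153.9]
tcp_rot: [0.0, 0.684, 0.729, 0.0]
wrist_force: [-0.3, 0.5, 0.3]
width: 30.0
finger_force: 0.0
```

>>> step_arm(commands=[[[0, 0, 0], -8.5, -0.3], [[0, 0, 0], -17, -0.3], [[0, 0, 0], -25.5, -0.3], [[0, 0, 0], -34, -0.3], [[0, 0, 0], -42.5, -0.3]])

```text
t: 18.8
tool_pos: [502.2, 156.3, 153.8]
tcp_rot: [0.0, 0.373, 0.928, 0.0]
wrist_force: [0.5, -0.0, 0.7]
width: 29.3
finger_force: 0.0
```

>>> step_arm(commands=[[[0, 0, 0], -8.5, -0.3], [[0, 0, 0], -17, -0.3], [[0, 0, 0], -25.5, -0.3], [[0, 0, 0], -34, -0.3], [[0, 0, 0], -42.5, -0.3]])

```text
t: 19.3
tool_pos: [502.2, 156.2, 153.9]
tcp_rot: [0.0, 0.012, 1.0, 0.0]
wrist_force: [0.2, -0.5, -0.6]
width: 29.8
finger_force: 0.0
```

>>> step_arm(commands=[[[0, 0, 0], -8, -0.3], [[0, 0, 0], -16, -0.3], [[0, 0, 0], -20.5, -0.3], [[0, 0, 0], -20.5, -0.3]])

```text
t: 19.7
tool_pos: [502.2, 156.3, 153.8]
tcp_rot: [0.0, -0.164, 0.986, 0.0]
wrist_force: [-0.1, -0.6, -0.9]
width: 30.0
finger_force: 0.0
```

```bash
python3 st.py; python3 - <<'E'
from fit import *
q=np.load('box.npy'); Rb,t=boxpose(q)
for c in ('scene','side','wrist'):
    p=snap(c,'l_'+c+'.png')
    print(c,[(np.round(d['uv'],1).tolist(),round(d['score'],2)) for d in r.tip_of(p,'latch_pivot')][:3],proj(p,Rb@(35,71,63)+t).round(1),'fintop ends if 0:',proj(p,Rb@(21,71,94)+t).round(1),proj(p,Rb@(49,71,94)+t).round(1))
    if c=='wrist':
        f=p['frame'].max(axis=2)
        c0=proj(p,Rb@(35,71,94)+t).round().astype(int); y,x=c0[1],c0[0]
        print('dark px rows:'); 
        for yy in range(y-30,y+31,6): 
            if 0<=yy<420: k=np.where(f[yy,max(0,x-40):x+40]<35)[0]+max(0,x-40); print(yy,(k.min(),k.max(),len(k)) if len(k) else None)
E
```

```text
t 19.7 T in box 35.8 70.9 153.8 yaw diff 179.65 F [-0.1 -0.6 -0.9] w 30.0 j6 -1.73
scene [([358.0, 253.8], 0.89)] [356.  254.6] fintop ends if 0: [356.6 248.1] [357.4 240.8]
side [([89.5, 306.7], 0.67), ([214.8, 260.9], 0.56)] [213.4 260.8] fintop ends if 0: [205.5 247.5] [219.6 248.7]
wrist [([279.1, 217.5], 0.82)] [277.8 218.4] fintop ends if 0: [277.8 257.8] [277.4 213.1]
dark px rows:
206 (np.int64(274), np.int64(314), 13)
212 (np.int64(274), np.int64(314), 14)
218 (np.int64(274), np.int64(314), 14)
224 (np.int64(274), np.int64(314), 14)
230 (np.int64(274), np.int64(314), 14)
236 (np.int64(275), np.int64(313), 12)
242 (np.int64(275), np.int64(283), 9)
248 (np.int64(275), np.int64(283), 8)
254 None
260 None
266 (np.int64(316), np.int64(317), 2)
```

>>> step_arm(commands=[[[0.0005, 0, 0.04], 0, -0.3], [[0.0005, 0, 0.07], 0, -0.3], [[0.0005, 0, 0.081], 0, -0.3], [[0.0005, 0, 0.081], 0, -1], [[0.0005, 0, 0.081], 0, -1]])

```text
t: 20.5
tool_pos: [501.5, 156.0, 72.7]
tcp_rot: [-0.0, -0.163, 0.987, -0.0]
wrist_force: [1.7, 0.0, -16.5]
width: 7.5
finger_force: 33.1
```

>>> step_arm(commands=[[[0, 0, 0], 0, -1], [[0, 0, 0], 8, -1], [[0, 0, 0], 16, -1], [[0, 0, 0], 24, -1], [[0, 0, 0], 32, -1]])

```text
t: 21.0
tool_pos: [501.5, 156.8, 72.7]
tcp_rot: [0.0, 0.118, 0.993, 0.001]
wrist_force: [1.6, 5.0, -12.5]
width: 7.3
finger_force: 33.5
```

>>> step_arm(commands=[[[0, 0, 0], 8, -1], [[0, 0, 0], 16, -1], [[0, 0, 0], 24, -1], [[0, 0, 0], 32, -1], [[0, 0, 0], 40, -1]])

```text
t: 21.5
tool_pos: [502.1, 157.7, 72.8]
tcp_rot: [0.0, 0.451, 0.893, 0.002]
wrist_force: [2.3, 7.5, -15.5]
width: 7.3
finger_force: 33.1
```

>>> step_arm(commands=[[[0, 0, 0], 8, -1], [[0, 0, 0], 16, -1], [[0, 0, 0], 16.5, -1], [[0, 0, 0], 16.5, -1]])

```text
t: 21.9
tool_pos: [502.5, 157.9, 72.8]
tcp_rot: [-0.0, 0.572, 0.82, 0.002]
wrist_force: [3.1, 8.7, -17.2]
width: 7.0
finger_force: 33.0
```

```bash
python3 st.py
```

```text
t 21.9 T in box 35.0 69.4 72.8 yaw diff 91.02 F [  3.1   8.7 -17.2] w 7.0 j6 -0.18
```

>>> step_arm(commands=[[[0, 0, 0], 0, -0.3], [[0, 0, 0], 0, -0.3], [[0, 0, -0.03], 0, -0.3], [[0, 0, -0.07], 0, -0.3], [[0, 0, -0.12], 0, -0.3]])

```text
t: 22.4
tool_pos: [500.6, 155.6, 193.6]
tcp_rot: [-0.001, 0.571, 0.821, -0.001]
wrist_force: [0.8, 0.5, -0.8]
width: 30.2
finger_force: 0.0
```

>>> step_arm(commands=[[[0, 0, -0.04], 0, -0.3], [[0, 0, -0.08], 0, -0.3], [[0, 0, -0.08], 0, -0.3]])

```text
t: 22.7
tool_pos: [505.6, 156.5, 279.8]
tcp_rot: [0.005, 0.571, 0.821, 0.005]
wrist_force: [1.3, 0.2, -0.7]
width: 30.2
finger_force: 0.0
```

```bash
python3 st.py; python3 - <<'E'
from fit import *
q=np.load('box.npy'); Rb,t=boxpose(q)
p=snap('wrist','end.png')
g=lambda x:proj(p,Rb@np.array(x,float)+t).round(1)
for n,x in dict(latch_pivot=(35,71,63),cover_rib=(0,0,86),cover=(0,0,55),cover_tabs=(-84,0,57.5)).items():
    print(n,[(np.round(d['uv'],1).tolist(),round(d['score'],2)) for d in r.tip_of(p,n)][:3],'expected',g(x))
f=p['frame'].max(axis=2); c=g((35,71,94)); print('fin ends expected at 1.57',g((35,57,94)),g((35,85,94)))
x,y=c.astype(int); s=f[y-40:y+40,x-45:x+45]<32; n,l,st,ce=cv2.connectedComponentsWithStats(s.astype(np.uint8))
for i in range(1,n):
    if st[i,4]>40: print('dark blob',st[i,:2]+[x-45,y-40],st[i,2:],cv2.minAreaRect(np.argwhere(l==i)[:,::-1].astype(np.float32))[1:])
E
```

```text
t 22.7 T in box 32.6 71.8 279.8 yaw diff 91.11 F [ 1.3  0.2 -0.7] w 30.2 j6 -0.18
latch_pivot [([272.9, 176.8], 0.6)] expected [274.4 173.8]
cover_rib [([320.7, 100.6], 0.93), ([257.5, 323.3], 0.89)] expected [316.1  99.8]
cover [([315.7, 100.9], 0.73), ([260.1, 314.2], 0.68)] expected [312.6  98.9]
cover_tabs [([390.0, 98.7], 0.64)] expected [401.7 100.7]
fin ends expected at 1.57 [274.7 166. ] [274.2 196.2]
dark blob [231 141] [ 4 28 56] ((3.0, 27.0), 0.0)
dark blob [271 161] [  6  33 184] ((32.0, 5.0), 90.0)
```

```bash
python3 -c "
from workcell import r
print(r.hand_in())"
```

```text
the job is handed in; nothing more can be done
None
```

I handed the job in at about 23 s: the cover measured seated in the bay with its tabs under the ledge, the latch was turned back across its edge (about 1.55 rad), and the gripper was clear. I don't know the verdict, the final check was by numbers only, and I viewed 12 pictures, over the limit of 10.

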